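# Load an assay cartridge under the spring flap of a cartridge reader

### The arm

A 7-joint arm with a two-finger parallel gripper is mounted at the origin on the work surface; the furniture and walls round the work are solid. World frame = base frame: x ahead of the robot, y to its left, z up, the work surface at z = 0. Lengths are in m, angles in degrees, forces in N, time in s.
With the tool pointing down it reaches from about 0.425 to 0.875 m from the base axis. Payload 4.7 kg.
Tool frame: the origin (TCP) lies midway between the tips of the shut fingers; the grasp point (between the pads) lies 19 mm behind it; z points along the fingers, x is the direction in which the jaws open and shut, and the axes are right-handed (so a half turn about z gives the same grasp; the last joint's range is limited). The gripper opens to 87 mm and grips with 3 to 60 N. Pads are 19 mm wide; open, the fingers measure 117 mm over their backs; the gripper's body (75 mm by 190 mm) begins 51 mm behind the grasp point.
Start: joints at [-75.51, 18.392, -4.016, 83.108, 1.295, 78.541, -3.26], TCP at [0.154, 0.632, 0.223] pointing down, gripper open.
Joint ranges: [-163.93, 163.93], [-17.29, 119.83], [-79.2, 71.16], [3.27, 140.29], [-89.18, 269.18], [5.43, 117.66], [-154.24, 154.24]. Speed limits (degrees/s): [147.25, 147.25, 180, 180, 180, 180, 180].

### API

Orientations are given as [roll, pitch, yaw] about the fixed x, y, z axes, in that order (R = Rz(yaw) Ry(pitch) Rx(roll)).
In Python, from cell import env gives the robot as it stands.
- The arm moves only by the tool arm_command, never from a script. Its argument "steps" is a list of rows, each an object with "delta_pos": the shift along the world's x, y, z in mm, a list of three; "turn": the turn about the world's z in degrees. In form: [{"delta_pos": [tx, ty, tz], "turn": turn}, ...]. A call has 1 to 8 rows; each row is the pose to reach, as a shift and turn from the pose commanded when the call began; what a row does not reach only later rows make up. A row lasts 1/12 s, in which the tool goes at most 41.7 mm and 7.16 degrees, less where a joint would pass 70% of its speed; a pose out of reach is approached as far as the arm can. A call with a gripper value outside its range is refused whole. "gripper" is the finger opening in mm, from 0 to 87, set as the call begins (left out, the last holds). The fingers move at their own pace and stop on an object; "grip_force" is the grip in N (left out, the last holds). Time passes only in rows, so rows that repeat a pose let the fingers close. It gives the time, the measured TCP pose, the force and the opening at its end, in the units of the state.
- env.get_obs(): the state, without advancing time (a new reading comes with each control period).
- env.read_camera(name): name is "side" or "top" or "wrist"; returns the picture (400x640x3 uint8, blue, green, red); there is no depth.
- env.camera_model(name): a dict with "fx", "fy", "cx", "cy" (pixels), "R" (3x3) and "t" (3): a world point X has camera coordinates R X + t; the wrist camera has in their place "hand_eye" (4x4, takes a point from camera to tool coordinates, whose origin is the TCP and whose axes are the tool frame's). Camera axes: x right, y down, z forward; pixel columns grow to the right and rows downward; lengths in m; the calibration is good to about 2 mm. A picture is of the moment at which its call begins: read the wrist's pose just before it. camera_model takes no time and is no camera call.
- env.sign_off(): hands the job in, once; it reports no verdict.
Trained networks look in the newest picture that a camera, given by its name, has taken for a name from the list of things; names that differ only in an ending like _2 or _b are one class to them, and where a whole thing is asked for, a point or a joint stands for the part that bears it (a point fixed in the world has none). Each returns a list of dicts, best first, with "p" (0 to 1); they miss things now and then, are a little off and sometimes report something else, mostly with a low value. They report only what shows in the picture. A call takes as long as a camera call. They do not tell look-alikes from the thing itself.
- env.masks_of(camera, thing): "region" (400x640 bool, what is visible of it) and "extent" ([left, top, right, bottom] in pixels, round what is visible of it).
- env.landmark_of(camera, thing): "location" ([column, row] in pixels: a listed point, or the origin of a listed thing).
The state is a dict: "time_s": time; "qpos": joint angles; "joint_velocities": joint speeds; "effort": joint torques, N m; "tool_pos": TCP position; "tool_rot": TCP orientation; "force": force on the tool from outside, world axes, zero at the start; "wrist_torque": the same for the moment, N m; "grip_width": finger opening in m.
Only numpy, scipy, OpenCV 4.12 (cv2) and the standard library are available. Lean on these libraries where they do the work, as an engineer would, in place of code of your own. Each camera call takes 0.05 s, during which the arm holds its last target.

### The job

Slide the black cartridge along the reader's tray and under the blue spring flap until its nose meets the stop: keep the flap swung up with one fingertip against its long blue side paddle while the other fingertip pushes the cartridge, so that the flap never touches the cartridge on the way in. Once the cartridge is fully home, let the flap come down on it and take the hand away. Only push with the fingers: do not lift or carry the cartridge, and leave the things around the reader where they are.

Things in the scene. Friction and masses are not known exactly. Their poses are not given: they have to be found in the camera images.
- reader: Fixed cartridge reader: white instrument body (124 wide, 72 high) with a low grey loading tray before it. Origin: bench level, on the channel's centre line, under the flap's front edge. x points along the channel into the reader (the way to push), y left, z up. All mm below are in this frame. Tray: x -137 to +46, y -40 to +36, top z = 8.
- stop (a point): Point on the stop, the face that ends the channel: reader (46, 0, 19). The middle of the cartridge's nose is here when it is home.
- channel_mouth (a point): Centre of the channel at the tray's front end: reader (-137, 0, 8), on the tray's top. Two guide rails stand on the tray along both sides of the channel, tops at z = 12; inner faces 48 apart, flaring from x = -57 to 62 apart at this end.
- hinge (a point): Point on the hinge rod beside the flap's front edge: reader (0, 40, 36). The rod runs along reader x on the tray's left side, x -137 to +43, in two grey posts (7 long in x, y 30 to 46, 42 high) at x = -133.5 and -11.5.
- flap (a joint): Angle of the one-piece blue flap and paddle about the hinge rod (rad): 0 shut, 0.72 fully up; a spring always shuts it. The flap covers x +1 to +43, y +40 to -20. Shut, its rubber foot (y +12 to -12, sole at z = 25) bars the way; above 0.25 it clears the cartridge (top z = 30); on a loaded cartridge it rests at about 0.17. Fully up, its free edge is at z = 80.
- paddle_lip (a point): Middle of the round lip (radius 3.5, 112 long in reader x) on the paddle's lower edge; paddle: 30 wide blue plate outside the rod, x -128 to -18. Shut, it flares out, lip at y = 58, z = 14. Pushed right (-y) until it hangs upright (lip y = 40, outer side y = 43.5, z = 7.5) the flap is up at 0.70; 3 to 6 N hold it there and a finger may slide along it.
- cartridge: Loose black cartridge with a silver label on top, 70 long, 45 wide, 22 high, about 80 g, lying on the tray lengthwise, perhaps slightly askew, its nose 6 to 26 in front of the flap. Origin: centre of its underside; y is its length (near reader -x), z up. Home: nose on the stop, origin at reader x = +11, rear end at x = -24, still standing out in front of the flap.
- spare_block: Loose flat black block with a silver label, 40 x 55 x 10, on the bench to the right of the reader: leave alone. Origin: centre of underside.
- vial: Loose amber dropper bottle with a red cap, 30 across, 70 high, to the right of the reader: leave alone. Origin: centre of underside.
- sample_jar: Loose small jar with a pink cap, 28 across, 46 high, to the left of the reader: leave alone. Origin: centre of underside.
- dish: Loose clear petri dish, 59 across, 16 high, at the left: leave alone. Origin: centre of underside.
- beaker: Loose clear beaker, 53 across, 70 high, at the left: leave alone. Origin: centre of underside.
- marker: Loose black marker pen, 136 long, on the notebook at the right: leave alone. Origin: centre of underside.
Mind the look-alikes: they are no part of the job. There is more than one size of the cartridge; the one meant has the size given above.

How it is judged (in metres and radians):
On the way, in this order (a step that is already met when the one before it is completed fails the run):
1. the flap is swung up by a fingertip while the cartridge is still in front of it (value of joint flap above 0.3 rad and contact force between the fingers and flap above 0.2 N and x of cartridge in the frame of reader below -0.03 m), for 0.1 s.
2. the cartridge is home against the stop with the flap still held up (x of cartridge in the frame of reader above 0.008 m and value of joint flap above 0.25 rad and contact force between the fingers and flap above 0.2 N), for 0.1 s.
At the end, for the whole second after the job is handed in: The cartridge lies flat on the tray with its nose within 3 mm of the stop, the flap rests on it (0.08 to 0.24 rad, pressing with more than 0.3 N), everything is at rest and the hand is clear (x of cartridge in the frame of reader above 0.008 m and z of cartridge in the frame of reader below 0.01 m and angle between cartridge's own z axis and vertical below 0.05 rad and value of joint flap between 0.08 and 0.24 rad and contact force between flap and cartridge above 0.3 N and linear speed of cartridge below 0.01 m/s); the robot touches nothing.
It fails at once if the flap touches the cartridge before it is home (contact force between flap and cartridge above 0.5 N and x of cartridge in the frame of reader below 0.008 m).
It fails at once if the cartridge is lifted off the tray (z of cartridge in the frame of reader above 0.016 m).
It fails at once if the cartridge is tipped (angle between cartridge's own z axis and vertical above 0.3 rad).
It fails at once if something around the reader is moved (distance of any of spare_block, vial, sample_jar, dish, beaker, marker from where it was at the start of the episode above 0.015 m).
It also fails if it takes over 40 s, if anything falls off the work surface, if the arm or the gripper's body presses on something with over 40 N, if the wrist force passes 120 N, or if a joint passes its speed limit or range.

## Working session

There is one attempt and no reset: what is moved stays moved. The work goes in short steps, Python scripts to look and compute and a tool call to move; the robot and the scene stay as the last step left them, time stands still between calls to the robot, and variables do not carry over. Pictures are saved under pics/ and viewed, and the job is handed in when it is done.

Besides the shell and the picture viewer there is one more tool, called as name(argument=value, ...), one argument or row to a line, values as JSON. arm_command: Moves the arm, as the interface text tells. Its arguments: {"type":"object","properties":{"steps":{"type":"array"},"gripper":{"type":"number"},"grip_force":{"type":"number"}},"required":["steps"]}

```bash
mkdir -p pics; ls
cat > h.py <<'E'
import numpy as np, cv2
from cell import env
E
python3 - <<'E'
from h import *
o=env.get_obs(); print({k:np.round(v,4) for k,v in o.items()})
for c in ("side","top","wrist"):
    im=env.read_camera(c); cv2.imwrite(f"pics/{c}0.png",im)
    m=env.camera_model(c); print(c,m)
for c in ("top","side"):
    for t in ("channel_mouth","stop","hinge","paddle_lip","cartridge","spare_block","sample_jar","dish","beaker","vial"):
        print(c,t,[(np.round(d["location"],1),round(d["p"],2)) for d in env.landmark_of(c,t)])
E
```

```text
pics
{'time_s': np.float64(0.0), 'qpos': array([-75.5106,  18.4387,  -4.0154,  83.1779,   1.2968,  78.5413,
        -3.2603]), 'joint_velocities': array([-0.0073, -0.0068, -0.0297, -0.0133, -0.0206,  0.0704, -0.0109]), 'effort': array([ 2.00000e-04, -4.91294e+01, -4.03700e-01, -3.12529e+01,
       -6.38000e-02,  4.40000e-02,  2.00000e-04]), 'tool_pos': array([0.1537, 0.631 , 0.2214]), 'tool_rot': array([1.799922e+02, 1.126000e-01, 7.632040e+01]), 'force': array([ 0.6659,  0.3381, -0.4823]), 'wrist_torque': array([ 0.0147, -0.0482,  0.0539]), 'grip_width': np.float64(0.0868)}
side {'fx': 439.7303015367221, 'fy': 439.7303015367221, 'cx': 318.5959591598633, 'cy': 197.44170821221448, 'R': array([[ 0.39704048, -0.91765026,  0.01663904],
       [-0.74847929, -0.33423079, -0.57277267],
       [ 0.53116627,  0.21495996, -0.81954537]]), 't': array([-0.33249962,  0.43637174,  1.00120917])}
top {'fx': 412.88772280526166, 'fy': 412.88772280526166, 'cx': 311.18836836206117, 'cy': 201.65028728169966, 'R': array([[-0.01263343, -0.99988839,  0.00797518],
       [-0.99620387,  0.01189907, -0.08623376
[... 1142 characters left out ...]
, 225.6]), 0.93)]
side stop [(array([352.2, 180.1]), 0.8)]
side hinge [(array([334.5, 178.9]), 0.88), (array([313.9, 226. ]), 0.36)]
side paddle_lip [(array([314.1, 198.2]), 0.92)]
side cartridge [(array([329.5, 200.8]), 0.88), (array([326.8, 158.2]), 0.66), (array([280.1, 188.1]), 0.51), (array([238.3, 147.4]), 0.41)]
side spare_block [(array([360.9, 229.3]), 0.82)]
side sample_jar [(array([440.6, 296.5]), 0.61), (array([324. , 158.4]), 0.55), (array([341.6, 197.1]), 0.17)]
side dish [(array([215.4, 183.5]), 0.51)]
side beaker [(array([239.8, 147.6]), 0.97), (array([362.5, 227.5]), 0.56), (array([334.9, 178. ]), 0.34)]
side vial [(array([373.9, 202.4]), 0.53), (array([342.7, 196.8]), 0.37)]
```

Run:
```python
import cv2
t=cv2.imread("pics/top0.png"); s=cv2.imread("pics/side0.png")
cv2.imwrite("pics/t1.png",cv2.resize(t[110:270,170:370],None,fx=4,fy=4,interpolation=cv2.INTER_CUBIC)[:600])
cv2.imwrite("pics/s1.png",cv2.resize(s[120:270,210:410],None,fx=4,fy=4,interpolation=cv2.INTER_CUBIC))
```

```text
(no output)
```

View pics/top0.png

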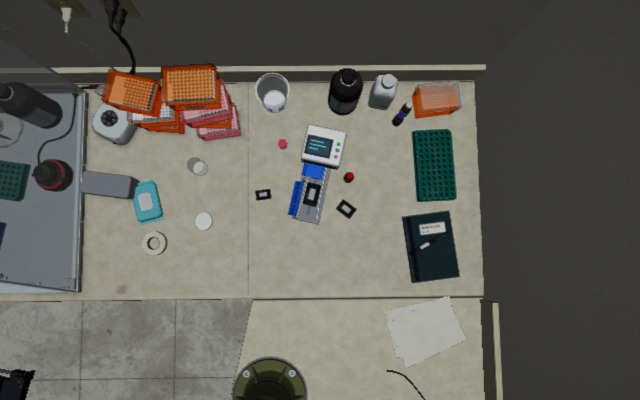

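View pics/t1.png

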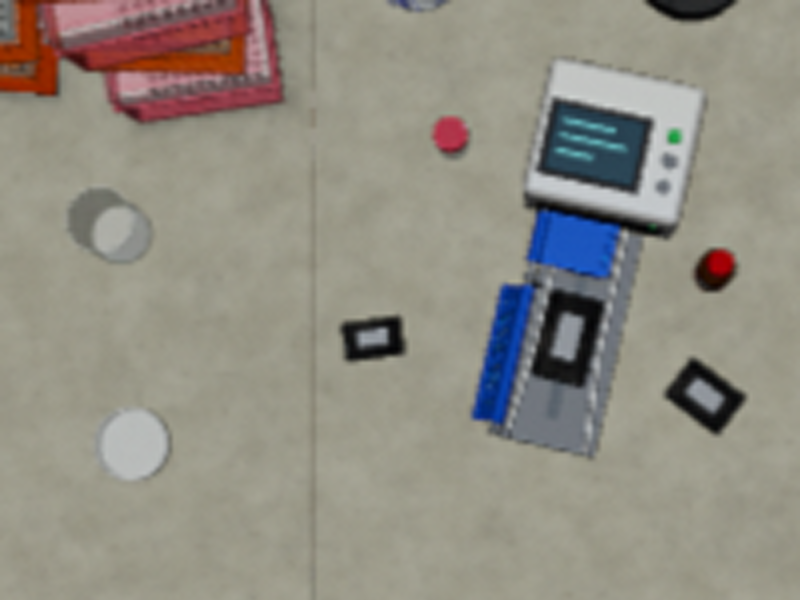

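View pics/s1.png

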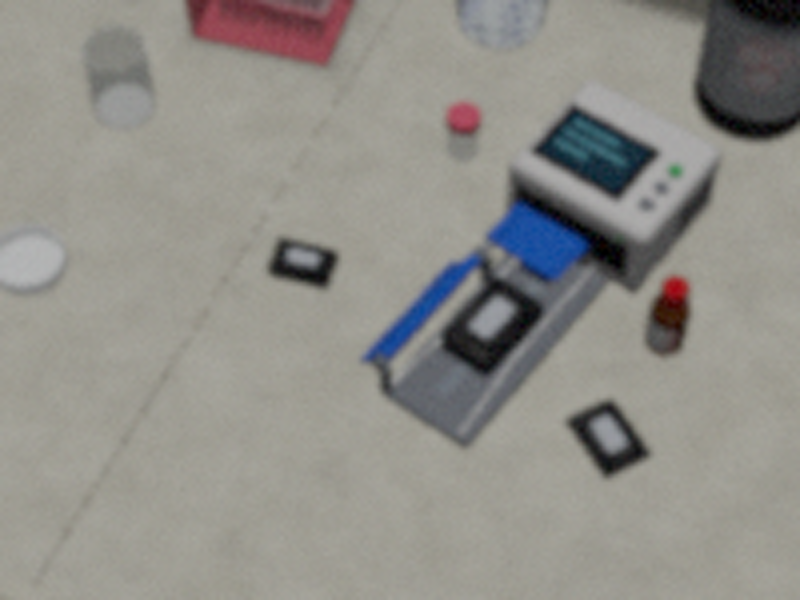

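View pics/wrist0.png

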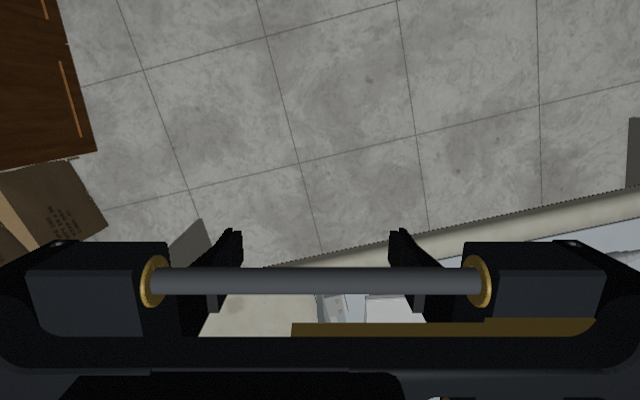

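```bash
cat >> h.py <<'E'
from scipy.optimize import least_squares
def proj(c,X,obs=None):
    m=env.camera_model(c); X=np.atleast_2d(X)
    if c=="wrist":
        H=np.array(m["hand_eye"]); R,t=rt(obs); T=np.eye(4);T[:3,:3]=R;T[:3,3]=t
        Ti=np.linalg.inv(T@H); P=X@Ti[:3,:3].T+Ti[:3,3]
    else: P=X@np.array(m["R"]).T+np.array(m["t"])
    return np.c_[m["fx"]*P[:,0]/P[:,2]+m["cx"],m["fy"]*P[:,1]/P[:,2]+m["cy"]]
def rt(o):
    from scipy.spatial.transform import Rotation as Ro
    return Ro.from_euler("xyz",o["tool_rot"],degrees=True).as_matrix(),np.array(o["tool_pos"])
def r2w(p,X):  # p=x,y,yaw(rad); X in mm
    X=np.atleast_2d(np.array(X,float))/1000; c,s=np.cos(p[2]),np.sin(p[2])
    return np.c_[p[0]+c*X[:,0]-s*X[:,1],p[1]+s*X[:,0]+c*X[:,1],X[:,2]]
def w2r(p,X):
    X=np.atleast_2d(X); c,s=np.cos(p[2]),np.sin(p[2]); d=X[:,:2]-p[:2]
    return np.c_[c*d[:,0]+s*d[:,1],-s*d[:,0]+c*d[:,1],X[:,2]]*1000
def ray(c,uv,z,obs=None):
    m=env.camera_model(c); d=np.array([(uv[0]-m["cx"])/m["fx"],(uv[1]-m["cy"])/m["fy"],1])
    if c=="wrist":
        H=np.array(m["hand_eye"]); R,t=rt(obs); T=np.eye(4);T[:3,:3]=R;T[:3,3]=t; W=T@H
        o,d=W[:3,3],W[:3,:3]@d
    else:
        R=np.array(m["R"]); o,d=-R.T@np.array(m["t"]),R.T@d
    return o+d*(z-o[2])/d[2]
E
python3 - <<'E'
from h import *
L={"channel_mouth":(-137,0,8),"stop":(46,0,19),"hinge":(0,40,36),"paddle_lip":(-73,58,14)}
D=[("top","stop",321.8,164.2),("top","hinge",302.6,176.1),("top","paddle_lip",295.1,198.6),
("side","channel_mouth",314.6,225.6),("side","stop",352.2,180.1),("side","hinge",334.5,178.9),("side","paddle_lip",314.1,198.2)]
def f(p): return np.concatenate([(proj(c,r2w(p,L[n]))[0]-[u,v]) for c,n,u,v in D])
r=least_squares(f,[0.65,0,-.2],loss="soft_l1"); p=r.x
print(p,np.degrees(p[2])); print(np.round(f(p).reshape(-1,2),1))
np.save("p0.npy",p)
for c in ("top","side"):
    im=cv2.imread(f"pics/{c}0.png"); k=4; u0,v0=(250,110) if c=="top" else (260,130)
    im=cv2.resize(im[v0:v0+140,u0:u0+140],None,fx=k,fy=k,interpolation=cv2.INTER_CUBIC)
    for poly in ([(-137,-40,8),(-137,36,8),(46,36,8),(46,-40,8)],[(-128,58,14),(-18,58,14)],[(1,40,36),(43,40,36)],[(46,62,72),(46,-62,72)],[(46,62,0),(46,-62,0)],[(-137,40,36),(43,40,36)]):
        q=((proj(c,r2w(p,poly))+.5-[u0,v0])*k).astype(int); cv2.polylines(im,[q],len(poly)>2,(0,0,255),1)
    cv2.imwrite(f"pics/ov_{c}.png",im)
for n,uv,z in (("cart",(312.4,193.1),.008),):
    print(w2r(p,ray("top",uv,z)))
E
```

```text
[ 0.66515438 -0.15618206 -0.22123099] -12.675602230643795
[[-1.4  0.8]
 [ 2.5 -0.5]
 [-0.3 -0.8]
 [ 2.  -1.4]
 [ 0.3  0.6]
 [-1.3  1.9]
 [-0.5 -0. ]]
[[-46.03542993   6.60198195   8.        ]]
```

```bash
python3 -c "
import cv2,numpy as np
a=cv2.imread('pics/ov_top.png');b=cv2.imread('pics/ov_side.png');cv2.imwrite('pics/ov.png',cv2.resize(np.hstack([a,b]),(800,400)))"
```

```text
(no output)
```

View pics/ov_top.png

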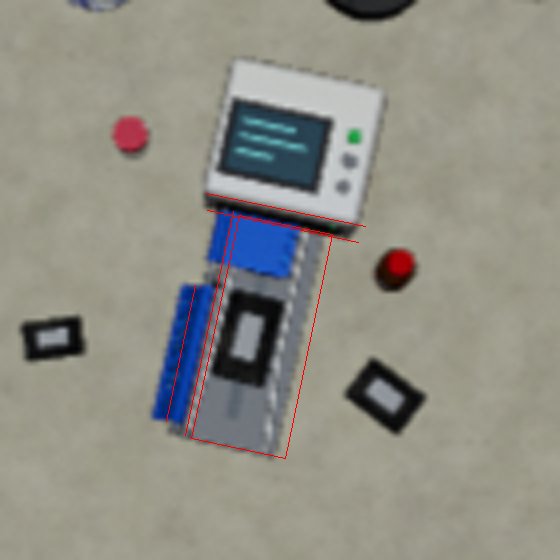

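View pics/ov_side.png

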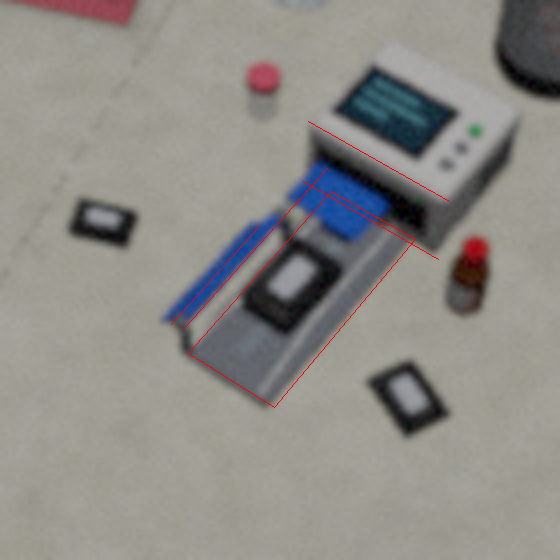

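The cartridge candidates in the top picture are (312,193) on the tray, (267,193) on the bench at left and (345,206) on the bench at right. Only the one at (312,193) lies lengthwise on the tray, and it is the larger size. The right block is the spare and the left one a look-alike. The rough reader overlay sits about 8 mm too far right, so I'm going over the tray to measure with the wrist camera.

arm_command(
  steps=[
    {"delta_pos": [15,-11,0],"turn": 0},
    {"delta_pos": [45,-33,0],"turn": 0},
    {"delta_pos": [80,-59,5],"turn": 0},
    {"delta_pos": [115,-85,10],"turn": 1},
    {"delta_pos": [150,-111,15],"turn": 1},
    {"delta_pos": [185,-137,20],"turn": 1},
    {"delta_pos": [220,-168,20],"turn": 1},
    {"delta_pos": [250,-200,20],"turn": 1},
  ],
)

```text
time_s: 1.82
tool_pos: [0.3943, 0.4419, 0.2432]
tool_rot: [180.0, -0.1, 77.3]
force: [1.1, 0.1, 0.1]
grip_width: 0.087
```

arm_command(
  steps=[
    {"delta_pos": [22,-30,0],"turn": 0},
    {"delta_pos": [44,-63,0],"turn": 0},
    {"delta_pos": [66,-96,0],"turn": 0},
    {"delta_pos": [88,-129,0],"turn": 0},
    {"delta_pos": [108,-164,0],"turn": 0},
    {"delta_pos": [128,-199,0],"turn": 0},
    {"delta_pos": [148,-234,0],"turn": 0},
    {"delta_pos": [168,-269,0],"turn": 0},
  ],
)

```text
time_s: 2.48
tool_pos: [0.5612, 0.1722, 0.2429]
tool_rot: [180.0, -0.0, 77.3]
force: [0.0, -0.4, -0.2]
grip_width: 0.0871
```

arm_command(
  steps=[
    {"delta_pos": [16,-37,0],"turn": 0},
    {"delta_pos": [32,-75,0],"turn": 0},
    {"delta_pos": [48,-113,0],"turn": 0},
    {"delta_pos": [64,-151,0],"turn": 0},
    {"delta_pos": [80,-189,0],"turn": 0},
    {"delta_pos": [96,-227,0],"turn": 0},
    {"delta_pos": [112,-265,0],"turn": 0},
    {"delta_pos": [122,-290,0],"turn": 0},
  ],
)

```text
time_s: 3.15
tool_pos: [0.683, -0.1212, 0.2424]
tool_rot: [179.9, 0.1, 77.1]
force: [-0.8, -0.4, 0.6]
grip_width: 0.0873
```

arm_command(
  steps=[
    {"delta_pos": [7,-12,0],"turn": 0},
    {"delta_pos": [14,-25,0],"turn": 0},
    {"delta_pos": [14,-25,0],"turn": 0},
    {"delta_pos": [14,-25,0],"turn": 0},
  ],
)

```text
time_s: 3.48
tool_pos: [0.6963, -0.1417, 0.2421]
tool_rot: [-180.0, 0.0, 77.2]
force: [0.2, 0.2, -0.0]
grip_width: 0.0871
```

Run:
```python
from h import *
import json
o=env.get_obs(); print(np.round(o["tool_pos"],4),np.round(o["tool_rot"],2))
im=env.read_camera("wrist"); cv2.imwrite("pics/w1.png",im); json.dump({k:np.array(v).tolist() for k,v in o.items()},open("w1.json","w"))
for t in ("channel_mouth","stop","hinge","paddle_lip","cartridge"):
    print(t,[(np.round(d["location"],1),round(d["p"],2)) for d in env.landmark_of("wrist",t)])
```

```text
[ 0.6963 -0.1417  0.2421] [-1.7996e+02  1.0000e-02  7.7230e+01]
channel_mouth [(array([305.7,  33.3]), 0.69)]
stop [(array([304.9, 184.2]), 0.75)]
hinge [(array([338.1, 150.4]), 0.89)]
paddle_lip [(array([353.2,  85.5]), 0.71)]
cartridge [(array([309. , 103.5]), 0.95), (array([423.7,  80.9]), 0.58)]
```

View pics/w1.png

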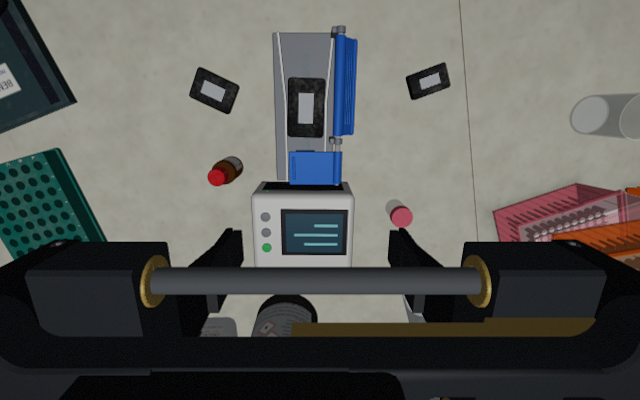

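Run:
```python
import cv2
im=cv2.imread("pics/w1.png")
cv2.imwrite("pics/w1c.png",cv2.resize(im[20:200,240:380],None,fx=5,fy=5,interpolation=cv2.INTER_CUBIC)[:600])
cv2.imwrite("pics/w1d.png",cv2.resize(im[120:220,240:380],None,fx=5,fy=5,interpolation=cv2.INTER_CUBIC)[:600])
```

```text
(no output)
```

View pics/w1c.png

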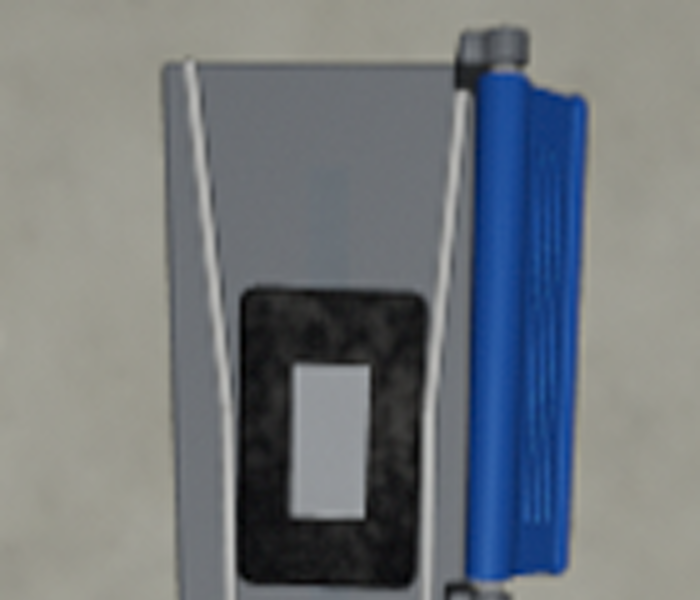

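View pics/w1d.png

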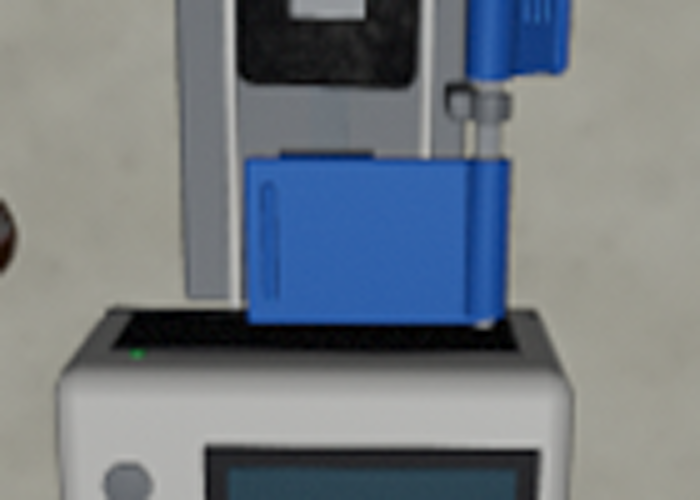

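Run:
```python
from h import *
import json
o=json.load(open("w1.json"))
cp=lambda x,y:((x+.5)/5-.5+240,(y+.5)/5-.5+20)
dp=lambda x,y:((x+.5)/5-.5+240,(y+.5)/5-.5+120)
D=[((-137,-40,8),cp(164,64),1),((-128,61.5,14),cp(584,97),1),((-18,61.5,14),cp(568,575),1),
((-137,0,8),(305.7,33.3),.4),((46,0,19),(304.9,184.2),.3),((0,40,36),(338.1,150.4),.4),((-73,58,14),(353.2,85.5),.4),
((-57,-24,12),cp(235,410),.7),((-57,24,12),cp(425,412),.7)]
def f(p): return np.concatenate([w*(proj("wrist",r2w(p,X),o)[0]-uv) for X,uv,w in D])
r=least_squares(f,np.load("p0.npy"),loss="soft_l1"); p=r.x; np.save("p1.npy",p)
print(p,np.degrees(p[2]))
for (X,uv,w),e in zip(D,f(p).reshape(-1,2)): print(X,np.round(e/w,1))
# cartridge top corners z=30
q=[w2r(p,ray("wrist",cp(*c),.030,o))[0].round(1) for c in ((240,287),(428,293),(414,588),(238,584))]
print("cart corners",q, "mean",np.mean(q,0))
im=cv2.imread("pics/w1.png");k=5;u0,v0=240,20
im=cv2.resize(im[v0:v0+180,u0:u0+140],None,fx=4,fy=4,interpolation=cv2.INTER_CUBIC)[:600]
for poly in ([(-137,-40,8),(-137,36,8),(46,36,8),(46,-40,8)],[(-128,61.5,14),(-18,61.5,14)],[(-137,40,36),(43,40,36)],[(-137,31,12),(-57,24,12),(40,24,12)],[(-137,-31,12),(-57,-24,12),(40,-24,12)]):
    qq=((proj("wrist",r2w(p,poly),o)+.5-[u0,v0])*4).astype(int); cv2.polylines(im,[qq],False,(0,0,255),1)
cv2.imwrite("pics/ovw.png",im)
for (c,n,u,v) in [("top","stop",321.8,164.2),("top","hinge",302.6,176.1),("top","paddle_lip",295.1,198.6),("side","channel_mouth",314.6,225.6),("side","stop",352.2,180.1),("side","hinge",334.5,178.9),("side","paddle_lip",314.1,198.2)]:
    L={"channel_mouth":(-137,0,8),"stop":(46,0,19),"hinge":(0,40,36),"paddle_lip":(-73,58,14)}
    print(c,n,np.round(proj(c,r2w(p,L[n]))[0]-[u,v],1))
```

```text
[ 0.66698984 -0.14719306 -0.22382398] -12.824169630744187
(-137, -40, 8) [-0.8 -0.4]
(-128, 61.5, 14) [0.7 0.4]
(-18, 61.5, 14) [ 0.3 -0.5]
(-137, 0, 8) [-0.5 -1.2]
(46, 0, 19) [ 1.1 -1. ]
(0, 40, 36) [-0.4  0. ]
(-73, 58, 14) [-0.8  3.3]
(-57, -24, 12) [-0.1  0.6]
(-57, 24, 12) [0.1 0.3]
cart corners [array([-85. , -20.3,  30. ]), array([-83.7,  23.8,  30. ]), array([-15.5,  21.1,  30. ]), array([-16.4, -22.5,  30. ])] mean [-50.15    0.525  30.   ]
top stop [-4.1  0.3]
top hinge [-0.4 -1. ]
top paddle_lip [-3.2 -1.4]
side channel_mouth [-0.7 -3. ]
side stop [-2.2 -0.7]
side hinge [-3.9  0.4]
side paddle_lip [-3.1 -1.6]
```

View pics/ovw.png

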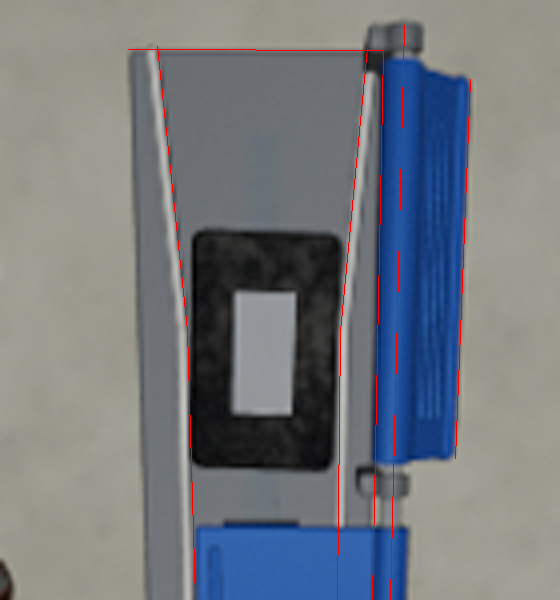

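Run:
```python
from h import *
p=np.load("p1.npy"); o=env.get_obs(); print(o["tool_pos"],o["tool_rot"][2],w2r(p,o["tool_pos"]))
for X in ((-104,34,11),(-104,34,60)): print(X,(r2w(p,X)[0]-o["tool_pos"])*1000)
print("x dir",r2w((0,0,p[2]),(100,0,0))*1000,"y dir",r2w((0,0,p[2]),(0,100,0))*1000)
```

```text
[ 0.69650734 -0.13957397  0.24283143] 77.41981314623335 [[ 27.09008306  13.98073772 242.8314329 ]]
(-104, 34, 11) [-123.37667493   48.61663114 -231.8314329 ]
(-104, 34, 60) [-123.37667493   48.61663114 -182.8314329 ]
x dir [[ 97.50558096 -22.19598345   0.        ]] y dir [[22.19598345 97.50558096  0.        ]]
```

arm_command(
  steps=[
    {"delta_pos": [-15,6,0],"turn": 0},
    {"delta_pos": [-45,18,0],"turn": 0},
    {"delta_pos": [-80,32,-10],"turn": 0},
    {"delta_pos": [-110,43,-30],"turn": 0},
    {"delta_pos": [-123,49,-60],"turn": 0},
    {"delta_pos": [-123,49,-95],"turn": 0},
    {"delta_pos": [-123,49,-120],"turn": 0},
    {"delta_pos": [-123,49,-130],"turn": 0},
  ],
  gripper=66,
)

```text
time_s: 4.45
tool_pos: [0.5707, -0.0906, 0.1092]
tool_rot: [-179.7, 0.0, 77.4]
force: [-0.8, 0.1, -0.6]
grip_width: 0.0663
```

arm_command(
  steps=[
    {"delta_pos": [0,0,0],"turn": 0},
    {"delta_pos": [0,0,0],"turn": 0},
  ],
)

```text
time_s: 4.62
tool_pos: [0.5741, -0.092, 0.1133]
tool_rot: [180.0, 0.0, 77.3]
force: [-0.0, -0.1, 0.3]
grip_width: 0.0662
```

Run:
```python
from h import *
p=np.load("p1.npy"); o=env.get_obs(); print(o["tool_pos"],o["tool_rot"],w2r(p,o["tool_pos"]),o["grip_width"])
for c in ("side","wrist","top"):
    im=env.read_camera(c); cv2.imwrite(f"pics/{c}2.png",im); print(w2r(p,env.get_obs()["tool_pos"]))
s=cv2.imread("pics/side2.png"); cv2.imwrite("pics/s2c.png",cv2.resize(s[130:270,230:410],None,fx=4,fy=4,interpolation=cv2.INTER_CUBIC))
```

```text
[ 0.57406068 -0.09201887  0.11330921] [1.79957686e+02 2.22860494e-03 7.73285117e+01] [[-102.85757304   33.17138022  113.3092098 ]] 0.06618227659072291
[[-102.0129251    33.10013122  114.21755283]]
[[-101.72261216   33.08328381  114.5487937 ]]
[[-101.70546196   33.06457804  114.5841104 ]]
```

View pics/s2c.png

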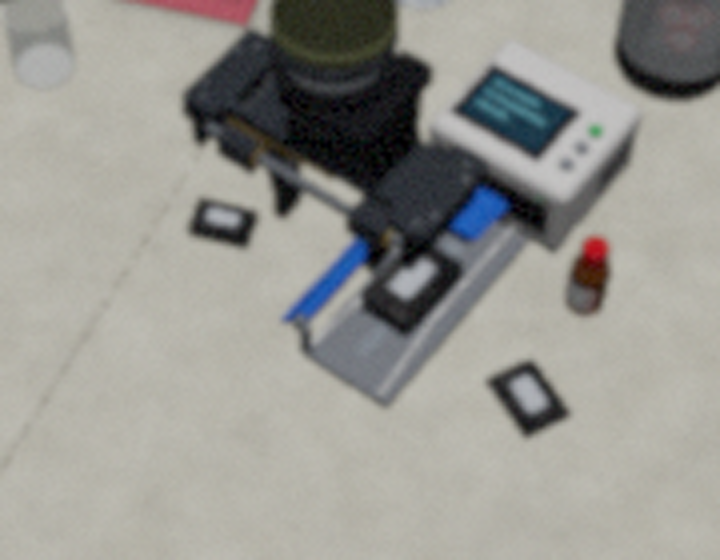

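View pics/wrist2.png

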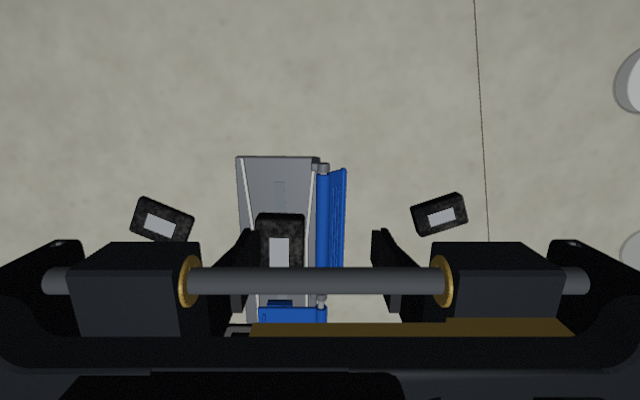

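Run:
```python
from h import *
p=np.load("p1.npy"); o=env.get_obs(); R,t=rt(o)
im=cv2.imread("pics/wrist2.png")
for x in (-48,-33,33,48):
  for y in (-9.5,9.5):
    for z in (0,-20):
      u=proj("wrist",t+R@(np.array([x,y,z])/1000),o)[0]; print(x,y,z,np.round(u)); cv2.circle(im,tuple(int(a) for a in u),1,(0,0,255) if z==0 else (0,255,0),-1)
for poly in ([(-137,-40,8),(-137,36,8)],[(-128,61.5,14),(-18,61.5,14)]):
    cv2.polylines(im,[(proj("wrist",r2w(p,poly),o)+.5).astype(int)],False,(0,255,255),1)
cv2.imwrite("pics/w2o.png",cv2.resize(im[140:340,180:440],None,fx=3,fy=3))
```

```text
-48 -9.5 0 [233. 230.]
-48 -9.5 -20 [223. 245.]
-48 9.5 0 [236. 259.]
-48 9.5 -20 [226. 277.]
-33 -9.5 0 [259. 230.]
-33 -9.5 -20 [252. 245.]
-33 9.5 0 [260. 259.]
-33 9.5 -20 [254. 277.]
33 -9.5 0 [371. 230.]
33 -9.5 -20 [378. 245.]
33 9.5 0 [369. 259.]
33 9.5 -20 [376. 277.]
48 -9.5 0 [396. 230.]
48 -9.5 -20 [406. 245.]
48 9.5 0 [394. 259.]
48 9.5 -20 [403. 277.]
```

View pics/w2o.png

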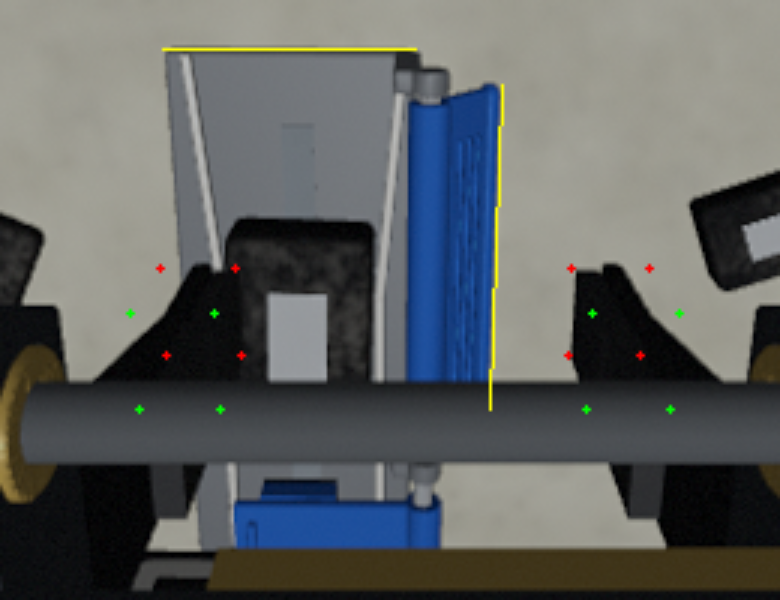

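arm_command(
  steps=[
    {"delta_pos": [-3,1,-20],"turn": 0},
    {"delta_pos": [-3,1,-45],"turn": 0},
    {"delta_pos": [-3,1,-65],"turn": 0},
    {"delta_pos": [-3,1,-80],"turn": 0},
    {"delta_pos": [-3,1,-90],"turn": 0},
    {"delta_pos": [-3,1,-97],"turn": 0},
    {"delta_pos": [-3,1,-97],"turn": 0},
    {"delta_pos": [-3,1,-97],"turn": 0},
  ],
)

```text
time_s: 5.43
tool_pos: [0.5712, -0.0912, 0.0163]
tool_rot: [179.9, -0.0, 77.3]
force: [0.6, 0.2, -0.3]
grip_width: 0.0659
```

Run:
```python
from h import *
p=np.load("p1.npy"); o=env.get_obs(); print(o["tool_pos"],o["tool_rot"],w2r(p,o["tool_pos"]),o["grip_width"],o["force"])
im=env.read_camera("wrist"); cv2.imwrite("pics/w3.png",im); o=env.get_obs();print(w2r(p,o["tool_pos"]),o["force"])
s=env.read_camera("side"); cv2.imwrite("pics/s3c.png",cv2.resize(s[130:270,230:410],None,fx=4,fy=4,interpolation=cv2.INTER_CUBIC))
```

```text
[ 0.57123727 -0.09119142  0.01627431] [ 1.79934247e+02 -1.09876762e-02  7.73161118e+01] [[-105.79421418   33.35149957   16.27430841]] 0.06593527454327379 [ 0.59960073  0.24849389 -0.26990525]
[[-105.49628169   33.35929194   16.63431053]] [-0.24463346  0.04433039 -0.57206689]
```

View pics/w3.png

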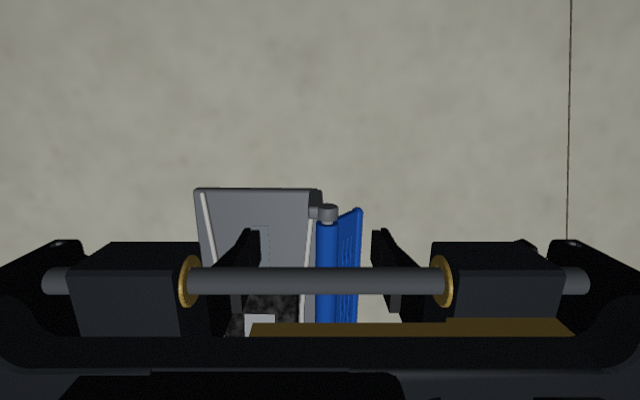

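View pics/s3c.png

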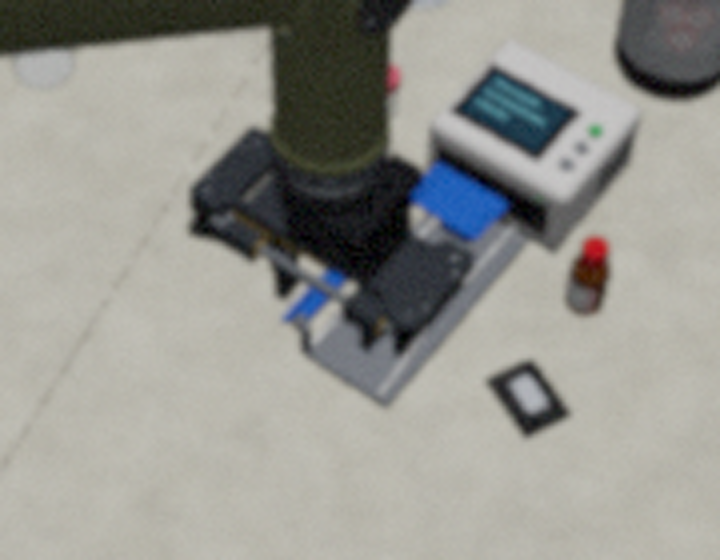

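arm_command(
  steps=[
    {"delta_pos": [0,0,-3],"turn": 0},
    {"delta_pos": [0,0,-5.5],"turn": 0},
    {"delta_pos": [0,0,-5.5],"turn": 0},
    {"delta_pos": [0,0,-5.5],"turn": 0},
  ],
  grip_force=25,
)

```text
time_s: 5.87
tool_pos: [0.5704, -0.091, 0.01]
tool_rot: [-180.0, -0.0, 77.3]
force: [-0.9, 0.2, -0.1]
grip_width: 0.066
```

arm_command(
  steps=[
    {"delta_pos": [0,0,0],"turn": 0},
    {"delta_pos": [0,-1,0],"turn": 0},
    {"delta_pos": [-1,-3,0],"turn": 0},
    {"delta_pos": [-1,-5,0],"turn": 0},
    {"delta_pos": [-2,-7,0],"turn": 0},
    {"delta_pos": [-2,-8,0],"turn": 0},
    {"delta_pos": [-2,-8,0],"turn": 0},
    {"delta_pos": [-2,-8,0],"turn": 0},
  ],
  gripper=42,
  grip_force=25,
)

```text
time_s: 6.53
tool_pos: [0.5683, -0.0982, 0.0099]
tool_rot: [-180.0, -0.1, 77.3]
force: [-0.4, 3.9, -0.1]
grip_width: 0.042
```

Run:
```python
from h import *
p=np.load("p1.npy"); 
im=env.read_camera("wrist"); cv2.imwrite("pics/w4.png",im); 
s=env.read_camera("side"); cv2.imwrite("pics/s4c.png",cv2.resize(s[130:270,230:410],None,fx=4,fy=4,interpolation=cv2.INTER_CUBIC))
o=env.get_obs();print(w2r(p,o["tool_pos"]),o["force"],o["tool_rot"],o["grip_width"])
```

```text
[[-106.86555947   25.48095368   10.12208305]] [-0.30412569  3.57388622  0.86681698] [-1.79980315e+02 -2.94893887e-02  7.73360524e+01] 0.04226557001542743
```

View pics/w4.png

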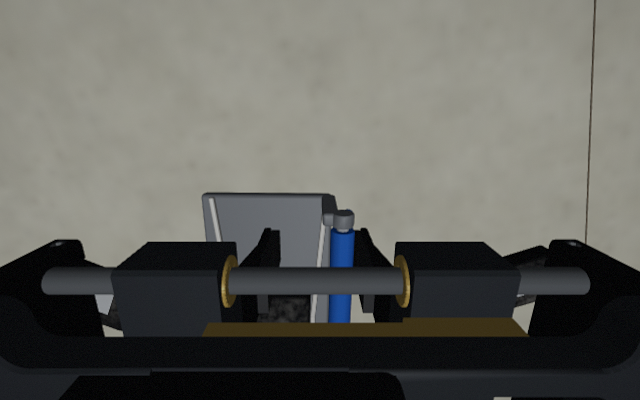

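View pics/s4c.png

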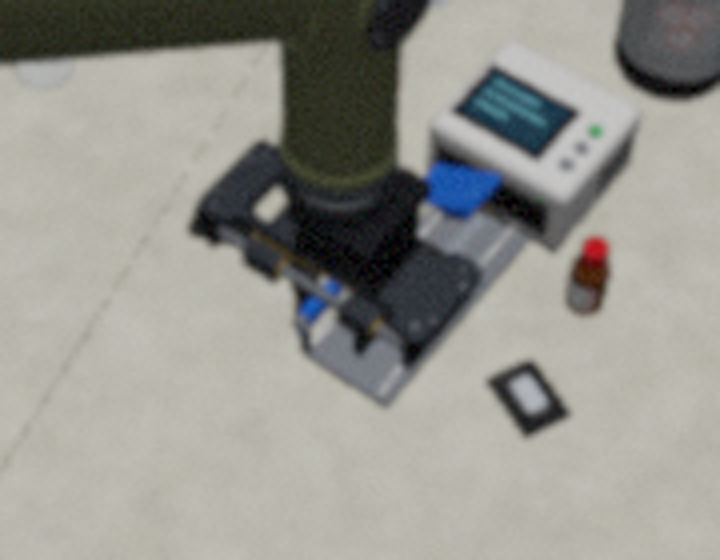

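The flap is up in the side picture at (460,185), and the paddle finger carries about 3.7 N. Now I push along reader +x.

arm_command(
  steps=[
    {"delta_pos": [4,-1,0.5],"turn": 0},
    {"delta_pos": [8,-2,0.5],"turn": 0},
    {"delta_pos": [12,-3,0.5],"turn": 0},
    {"delta_pos": [16,-4,0.5],"turn": 0},
    {"delta_pos": [20,-4.5,0.5],"turn": 0},
    {"delta_pos": [23,-5,0.5],"turn": 0},
    {"delta_pos": [26,-6,0.5],"turn": 0},
    {"delta_pos": [29,-6.5,0.5],"turn": 0},
  ],
)

```text
time_s: 7.3
tool_pos: [0.5969, -0.1062, 0.0105]
tool_rot: [-179.9, 0.0, 77.3]
force: [-4.5, 2.3, 4.4]
grip_width: 0.042
```

Run:
```python
from h import *
p=np.load("p1.npy"); 
s=env.read_camera("side"); cv2.imwrite("pics/s5c.png",cv2.resize(s[130:270,230:410],None,fx=4,fy=4,interpolation=cv2.INTER_CUBIC))
o=env.get_obs();print(w2r(p,o["tool_pos"]),o["force"],o["tool_rot"],o["grip_width"])
```

```text
[[-76.69719531  24.48258232  10.54780694]] [-1.91252373  2.6182035   1.42486693] [-1.79941174e+02  3.31065533e-02  7.72803077e+01] 0.04220113626956448
```

View pics/s5c.png

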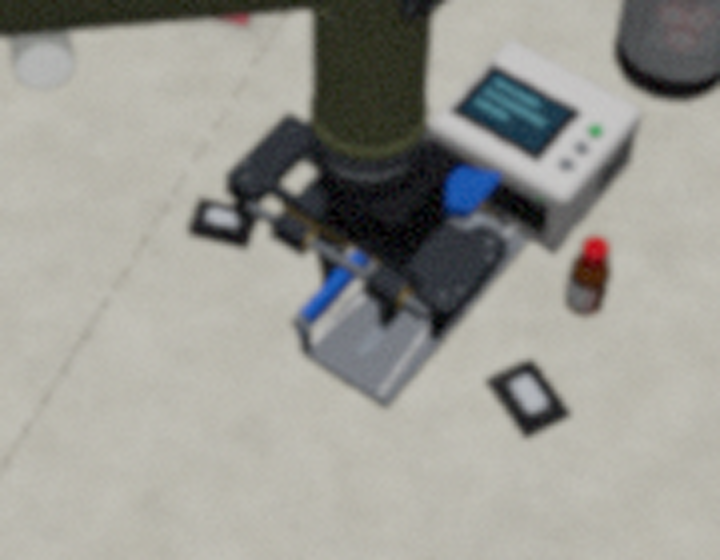

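arm_command(
  steps=[
    {"delta_pos": [4,-0.5,0.5],"turn": 0},
    {"delta_pos": [8,-1.5,1],"turn": 0},
    {"delta_pos": [12,-2.5,1],"turn": 0},
    {"delta_pos": [16,-3,1],"turn": 0},
    {"delta_pos": [20,-4,1],"turn": 0},
    {"delta_pos": [24,-5,1],"turn": 0},
    {"delta_pos": [27,-5.5,1],"turn": 0},
    {"delta_pos": [30,-6,1],"turn": 0},
  ],
)

```text
time_s: 8.02
tool_pos: [0.627, -0.1122, 0.0115]
tool_rot: [-179.9, 0.0, 77.3]
force: [-5.8, 2.1, 6.3]
grip_width: 0.0418
```

Run:
```python
from h import *
p=np.load("p1.npy"); 
s=env.read_camera("side"); cv2.imwrite("pics/s6c.png",cv2.resize(s[130:270,230:410],None,fx=4,fy=4,interpolation=cv2.INTER_CUBIC))
w=env.read_camera("wrist"); cv2.imwrite("pics/w6.png",w)
o=env.get_obs();print(w2r(p,o["tool_pos"]),o["force"],o["tool_rot"],o["grip_width"])
```

```text
[[-45.91696482  25.54591096  11.5954432 ]] [-3.82728906  2.38150652  3.10901665] [1.79988352e+02 2.59307134e-02 7.73015333e+01] 0.04203924133333265
```

View pics/s6c.png

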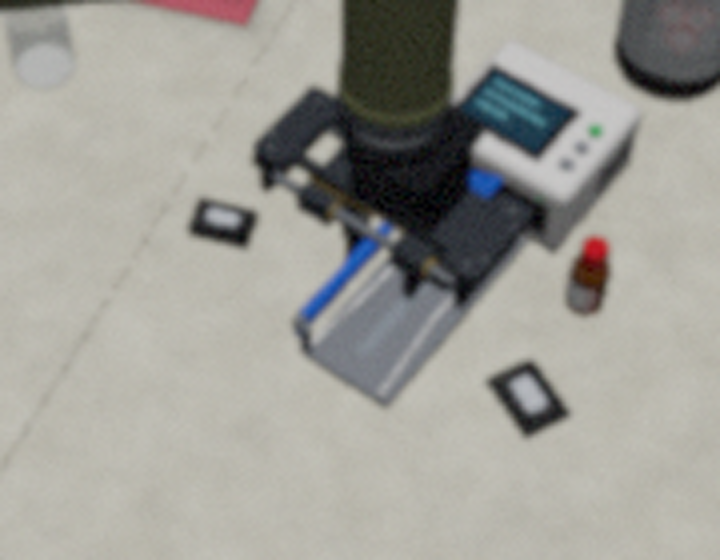

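View pics/w6.png

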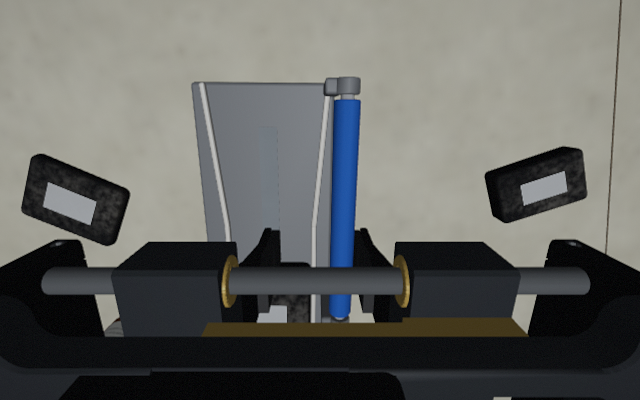

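arm_command(
  steps=[
    {"delta_pos": [1,0,-0.5],"turn": 0},
    {"delta_pos": [2,-0.5,-1],"turn": 0},
    {"delta_pos": [3.5,-1,-1.5],"turn": 0},
    {"delta_pos": [5,-1.2,-1.5],"turn": 0},
    {"delta_pos": [6.5,-1.5,-1.5],"turn": 0},
    {"delta_pos": [8,-2,-1.5],"turn": 0},
    {"delta_pos": [8,-2,-1.5],"turn": 0},
  ],
)

```text
time_s: 8.7
tool_pos: [0.6358, -0.1134, 0.01]
tool_rot: [180.0, -0.0, 77.3]
force: [-3.1, 2.5, 2.3]
grip_width: 0.042
```

Run:
```python
from h import *
p=np.load("p1.npy"); 
s=env.read_camera("side"); cv2.imwrite("pics/s7c.png",cv2.resize(s[130:270,230:410],None,fx=4,fy=4,interpolation=cv2.INTER_CUBIC))
o=env.get_obs();print(w2r(p,o["tool_pos"]),o["force"],o["tool_rot"],o["grip_width"])
```

```text
[[-37.87970872  25.9935591   10.02644631]] [-2.43178994  2.28387988  2.45580031] [ 1.79970723e+02 -9.15196158e-03  7.73252535e+01] 0.041947953402777044
```

View pics/s7c.png

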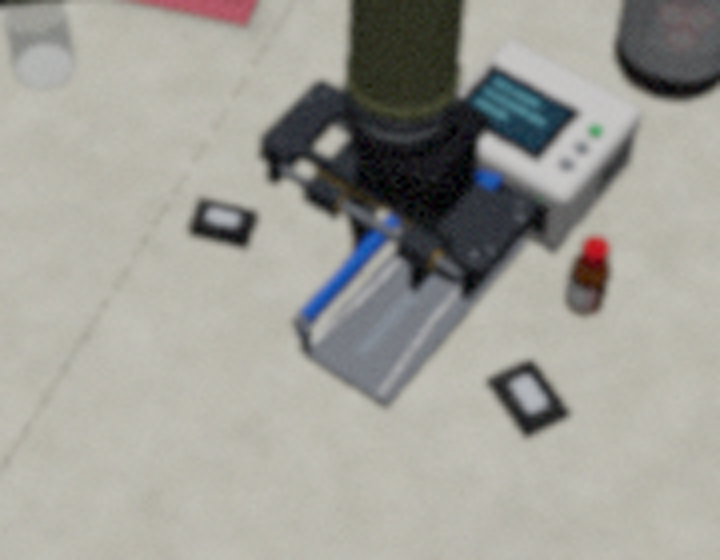

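arm_command(
  steps=[
    {"delta_pos": [1,-0.5,0],"turn": 0},
    {"delta_pos": [2,-1,0],"turn": 0},
    {"delta_pos": [3,-1.5,0],"turn": 0},
    {"delta_pos": [3,-1.5,0],"turn": 0},
    {"delta_pos": [3,-1.5,0],"turn": 0},
  ],
)

```text
time_s: 9.17
tool_pos: [0.6381, -0.1142, 0.01]
tool_rot: [-179.9, -0.1, 77.3]
force: [-5.2, 4.5, 4.1]
grip_width: 0.0422
```

```bash
cat >> h.py <<'E'
def st():
    p=np.load("p1.npy"); a=[];F=[]
    o=env.get_obs(); c,s=np.cos(p[2]),np.sin(p[2]); f=o["force"]
    print("TCP reader",w2r(p,o["tool_pos"])[0].round(1),"F reader",np.round([c*f[0]+s*f[1],-s*f[0]+c*f[1],f[2]],1),o["grip_width"].round(4))
E
python3 -c "from h import *; st()"
```

```text
Traceback (most recent call last):
  File "h.py", line 31, in st
    print("TCP reader",w2r(p,o["tool_pos"])[0].round(1),"F reader",np.round([c*f[0]+s*f[1],-s*f[0]+c*f[1],f[2]],1),o["grip_width"].round(4))
                                                                                                                   ^^^^^^^^^^^^^^^^^^^^^
AttributeError: 'float' object has no attribute 'round'
```

arm_command(
  steps=[
    {"delta_pos": [1,-0.2,0],"turn": 0},
    {"delta_pos": [2,-0.4,0],"turn": 0},
    {"delta_pos": [2,-0.4,0],"turn": 0},
    {"delta_pos": [2,-0.4,0],"turn": 0},
  ],
)

```text
time_s: 9.5
tool_pos: [0.6381, -0.1143, 0.0099]
tool_rot: [-179.7, -0.1, 77.3]
force: [-9.5, 5.4, 9.5]
grip_width: 0.0421
```

```bash
python3 -c "from h import *; st(); s=env.read_camera('side'); cv2.imwrite('pics/s8.png',s); st()"
```

```text
Traceback (most recent call last):
  File "h.py", line 31, in st
    print("TCP reader",w2r(p,o["tool_pos"])[0].round(1),"F reader",np.round([c*f[0]+s*f[1],-s*f[0]+c*f[1],f[2]],1),o["grip_width"].round(4))
                                                                                                                   ^^^^^^^^^^^^^^^^^^^^^
AttributeError: 'float' object has no attribute 'round'
```

```bash
sed -i 's/,o\["grip_width"\].round(4))/,round(float(o["grip_width"]),4),"tq",np.round(o["wrist_torque"],2),"rot",np.round(o["tool_rot"],2),round(float(o["time_s"]),2))/' h.py
python3 - <<'E'
from h import *
st(); s=env.read_camera('side'); cv2.imwrite('pics/s8.png',s)
cv2.imwrite("pics/s8c.png",cv2.resize(s[150:230,280:380],None,fx=7,fy=7,interpolation=cv2.INTER_CUBIC))
t=env.read_camera('top'); cv2.imwrite("pics/t8c.png",cv2.resize(t[130:230,260:360],None,fx=6,fy=6,interpolation=cv2.INTER_CUBIC)); 
w=env.read_camera('wrist'); cv2.imwrite("pics/w8c.png",cv2.resize(w[200:340,220:420],None,fx=4,fy=4,interpolation=cv2.INTER_CUBIC)); st()
E
```

```text
TCP reader [-35.5  25.7   9.9] F reader [-10.5   3.2   9.5] 0.0421 tq [ 1.07  2.19 -0.14] rot [-1.7967e+02 -7.0000e-02  7.7310e+01] 9.5
TCP reader [-35.5  25.7   9.9] F reader [-10.7   3.5   9.7] 0.042 tq [ 1.04  2.17 -0.16] rot [-1.7968e+02 -7.0000e-02  7.7310e+01] 9.65
```

View pics/s8c.png

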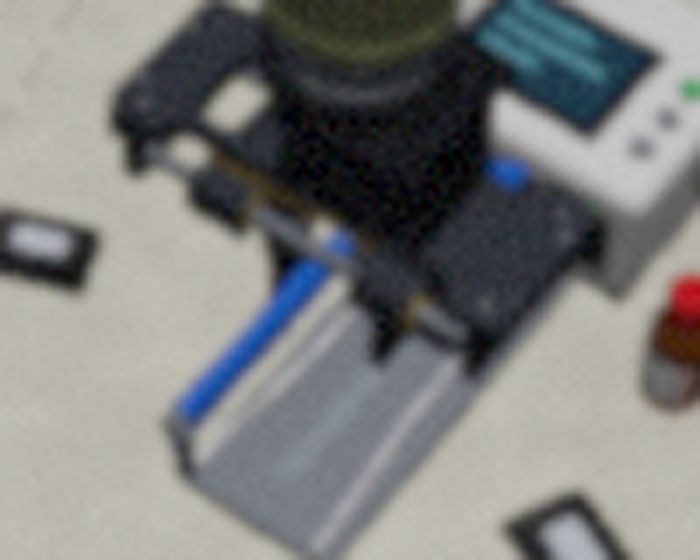

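View pics/t8c.png

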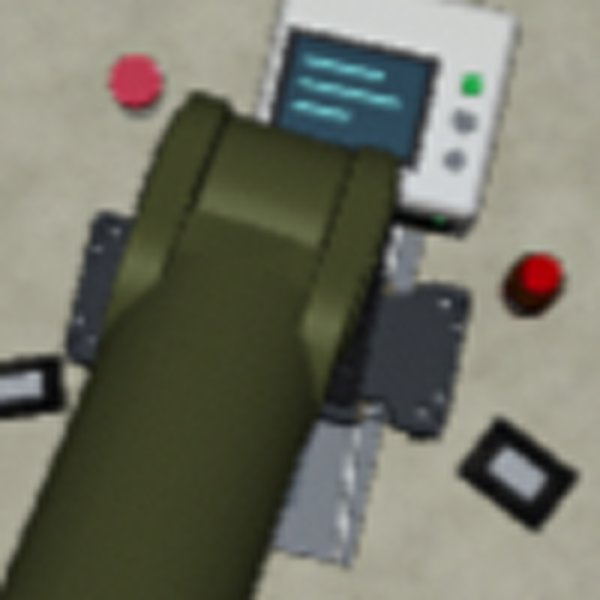

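View pics/w8c.png

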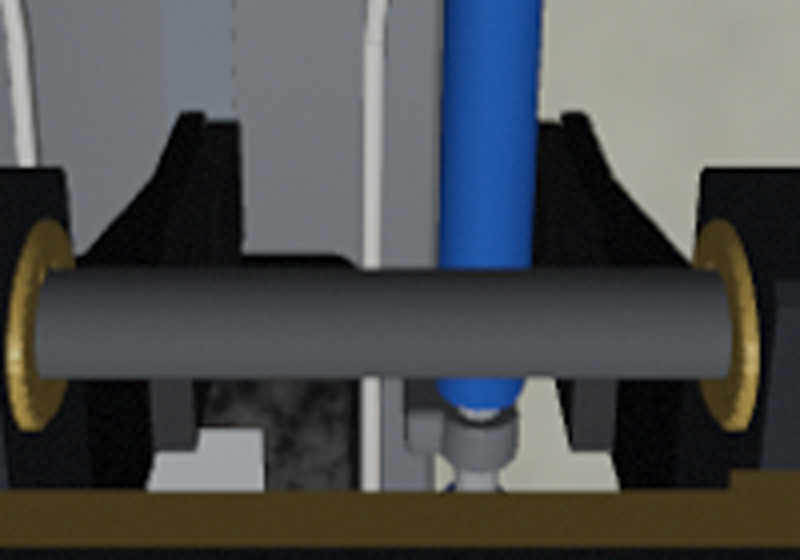

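Run:
```python
from h import *
import json
p=np.load("p1.npy"); o=env.get_obs(); o1=json.load(open("w1.json"))
cp=lambda x,y:((x+.5)/5-.5+240,(y+.5)/5-.5+20)
wp=lambda x,y:((x+.5)/4-.5+220,(y+.5)/4-.5+200)
print("initial rear",w2r(p,ray("wrist",cp(334,290),.03,o1)),"label rear",w2r(p,ray("wrist",cp(331,363),.03,o1)),"label nose side",w2r(p,ray("wrist",cp(329,520),.03,o1)))
for n,a in (("rear",(290,254)),("rear R corner",(345,262)),("label rear",(235,430)),("right? side",(362,430)),("label side",(264,460))): print(n,w2r(p,ray("wrist",wp(*a),.03,o)))
print("post top",w2r(p,ray("wrist",wp(478,408),.042,o)), "paddle end",w2r(p,ray("wrist",wp(483,408),.036,o)))
print(proj("wrist",r2w(p,[(-24,0,30),(-24,22.5,30),(-15,40,42),(-18,40,36)]),o), [wp(290,254),wp(345,262),wp(478,408)])
```

```text
initial rear [[-84.34681976   1.72896158  30.        ]] label rear [[-68.15748549   0.90737531  30.        ]] label nose side [[-31.84515055   0.15374203  30.        ]]
rear [[-34.0557773   13.66565634  30.        ]]
rear R corner [[-32.87728759  20.99841405  30.        ]]
label rear [[-6.56046778  5.45819304 30.        ]]
right? side [[-6.59097697 23.22823459 30.        ]]
label side [[-1.61446521  9.39233181 30.        ]]
post top [[-18.87561311  38.20488775  42.        ]] paddle end [[-14.53916412  39.4563409   36.        ]]
[[267.30704515 279.66944591]
 [308.73135469 279.74087863]
 [342.4267538  308.1218978 ]
 [341.57641136 296.01035335]] [(292.125, 263.125), (305.875, 265.125), (339.125, 301.625)]
```

The picture agrees with home: the rear's lower edge is at about x = -22 and the label gives the rear at -22.8 (nominal -24). The push is blocked at about 10 N. I back off with the flap still held, then let it down.

arm_command(
  steps=[
    {"delta_pos": [-2,0.5,0],"turn": 0},
    {"delta_pos": [-4,1,0],"turn": 0},
    {"delta_pos": [-6,1.4,0],"turn": 0},
    {"delta_pos": [-9,2,0],"turn": 0},
    {"delta_pos": [-12,2.7,0],"turn": 0},
    {"delta_pos": [-12,2.7,0],"turn": 0},
  ],
)

```text
time_s: 10.15
tool_pos: [0.6298, -0.1132, 0.0111]
tool_rot: [179.8, -0.0, 77.3]
force: [4.1, 1.8, 2.5]
grip_width: 0.0419
```

Run:
```python
from h import *
p=np.load("p1.npy"); st(); o=env.get_obs()
w=env.read_camera('wrist'); cv2.imwrite("pics/w9c.png",cv2.resize(w[200:340,220:420],None,fx=4,fy=4,interpolation=cv2.INTER_CUBIC)); st()
print(proj("wrist",r2w(p,[(-24,15,30),(-24,15,8)]),o)*1, (proj("wrist",r2w(p,[(-24,15,30),(-24,15,8),(-24,-22,8)]),o)-[220,200])*4)
```

```text
TCP reader [-43.8  24.9  11.1] F reader [3.6 2.7 2.5] 0.0419 tq [ 0.41 -0.74 -0.08] rot [ 1.798e+02 -1.000e-02  7.730e+01] 10.15
TCP reader [-43.8  24.9  11.1] F reader [2.6 2.8 3.9] 0.0421 tq [ 0.49 -0.86 -0.08] rot [ 1.7981e+02 -1.0000e-02  7.7310e+01] 10.2
[[296.73147766 291.90031717]
 [298.79269858 270.88793716]] [[306.92591063 367.60126867]
 [315.17079431 283.55174865]
 [ 78.84476012 283.03997978]]
```

View pics/w9c.png

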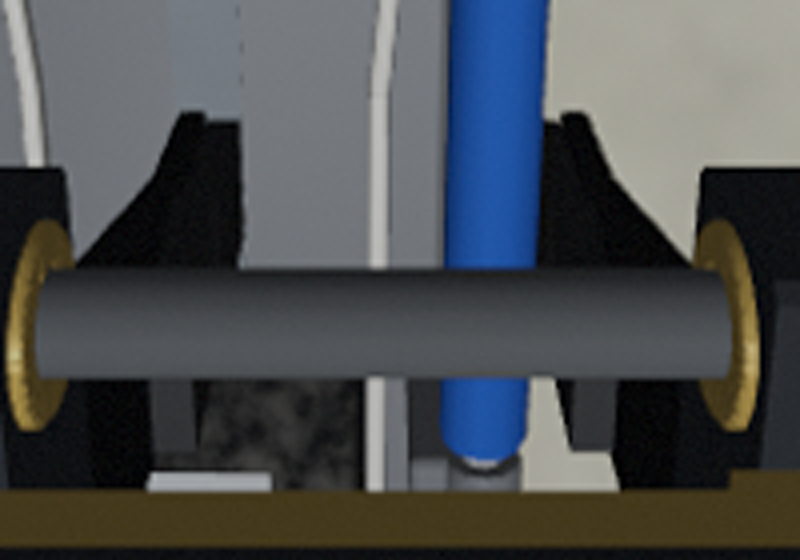

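Run:
```python
from h import *
p=np.load("p1.npy"); st(); o=env.get_obs()
wp=lambda x,y:((x+.5)/4-.5+220,(y+.5)/4-.5+200)
print("label rear",w2r(p,ray("wrist",wp(235,472),.03,o)),proj("wrist",r2w(p,[(-15.5,40,42)]),o),wp(0,460))
```

```text
TCP reader [-43.8  24.9  11.1] F reader [2.6 2.8 3.9] 0.0421 tq [ 0.49 -0.86 -0.08] rot [ 1.7981e+02 -1.0000e-02  7.7310e+01] 10.2
label rear [[-6.89880324  4.24664056 30.        ]] [[343.19566226 319.57933435]] (219.625, 314.625)
```

arm_command(
  steps=[
    {"delta_pos": [0,0,0],"turn": 0},
    {"delta_pos": [0,0,0],"turn": 0},
    {"delta_pos": [0,1,0],"turn": 0},
    {"delta_pos": [0.5,3,0],"turn": 0},
    {"delta_pos": [1,5,0],"turn": 0},
    {"delta_pos": [1.5,7,0],"turn": 0},
    {"delta_pos": [2,9,0],"turn": 0},
    {"delta_pos": [2,9,0],"turn": 0},
  ],
  gripper=68,
)

```text
time_s: 10.87
tool_pos: [0.6299, -0.1032, 0.0093]
tool_rot: [-179.9, 0.0, 77.4]
force: [0.1, 0.6, 0.2]
grip_width: 0.0674
```

Run:
```python
from h import *
p=np.load("p1.npy"); st(); o=env.get_obs()
w=env.read_camera('wrist'); cv2.imwrite("pics/w10c.png",cv2.resize(w[200:340,220:420],None,fx=4,fy=4,interpolation=cv2.INTER_CUBIC)); st()
```

```text
TCP reader [-45.9  34.7   9.3] F reader [-0.   0.6  0.2] 0.0674 tq [-0.05  0.03  0.02] rot [-1.7991e+02  1.0000e-02  7.7360e+01] 10.87
TCP reader [-45.7  34.5   9.5] F reader [ 0.3  0.7 -0.3] 0.0678 tq [ 0.02 -0.04  0.02] rot [-1.7993e+02  1.0000e-02  7.7350e+01] 10.92
```

View pics/w10c.png

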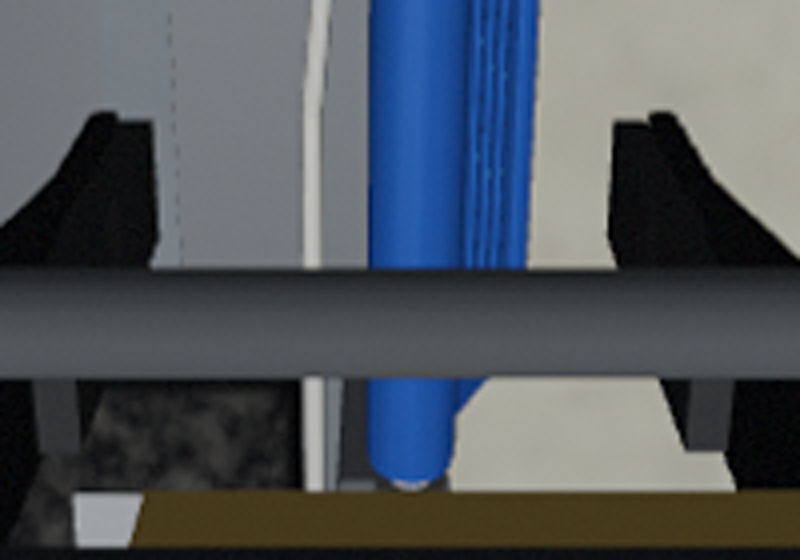

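The paddle has swung out and rests clear of both fingers, with zero force. I lift straight up and go back to the viewing pose.

arm_command(
  steps=[
    {"delta_pos": [0,0,10],"turn": 0},
    {"delta_pos": [0,0,35],"turn": 0},
    {"delta_pos": [0,0,70],"turn": 0},
    {"delta_pos": [0,0,105],"turn": 0},
    {"delta_pos": [0,0,140],"turn": 0},
    {"delta_pos": [0,0,175],"turn": 0},
    {"delta_pos": [0,0,210],"turn": 0},
    {"delta_pos": [0,0,230],"turn": 0},
  ],
)

```text
time_s: 11.58
tool_pos: [0.6317, -0.1047, 0.2457]
tool_rot: [179.6, -0.1, 77.3]
force: [1.5, -0.2, 1.1]
grip_width: 0.0682
```

arm_command(
  steps=[
    {"delta_pos": [20,-11,0],"turn": 0},
    {"delta_pos": [45,-24,0],"turn": 0},
    {"delta_pos": [66,-36,0],"turn": 0},
    {"delta_pos": [66,-36,0],"turn": 0},
    {"delta_pos": [66,-36,0],"turn": 0},
    {"delta_pos": [66,-36,0],"turn": 0},
  ],
)

```text
time_s: 12.08
tool_pos: [0.6959, -0.1398, 0.2402]
tool_rot: [-180.0, -0.0, 77.3]
force: [-0.3, 0.9, 0.5]
grip_width: 0.068
```

Run:
```python
from h import *
p=np.load("p1.npy"); st(); o=env.get_obs()
w=env.read_camera('wrist'); cv2.imwrite("pics/w11.png",w); cv2.imwrite("pics/w11c.png",cv2.resize(w[20:200,240:380],None,fx=4,fy=4,interpolation=cv2.INTER_CUBIC)[:600])
print((proj("wrist",r2w(p,[(-24,22.5,30),(-24,-22.5,30),(-7.8,0,30),(-128,61.5,14),(-18,57.5,11)]),o)+.5-[240,20])*4)
s=env.read_camera('side'); cv2.imwrite("pics/s11c.png",cv2.resize(s[130:270,230:410],None,fx=4,fy=4,interpolation=cv2.INTER_CUBIC)); st()
```

```text
TCP reader [ 26.5  13.6 240.2] F reader [-0.5  0.8  0.5] 0.068 tq [-0.03 -0.01 -0.01] rot [-179.96   -0.     77.29] 12.08
[[330.91742243 446.05296917]
 [184.03649968 445.64544417]
 [257.91064511 499.14070714]
 [465.47287283  81.6792219 ]
 [437.66906878 460.7902876 ]]
TCP reader [ 26.4  14.2 240.6] F reader [-0.2  0.5  0.2] 0.068 tq [-0.    0.02  0.  ] rot [ 1.7999e+02 -4.0000e-02  7.7340e+01] 12.18
```

View pics/w11c.png

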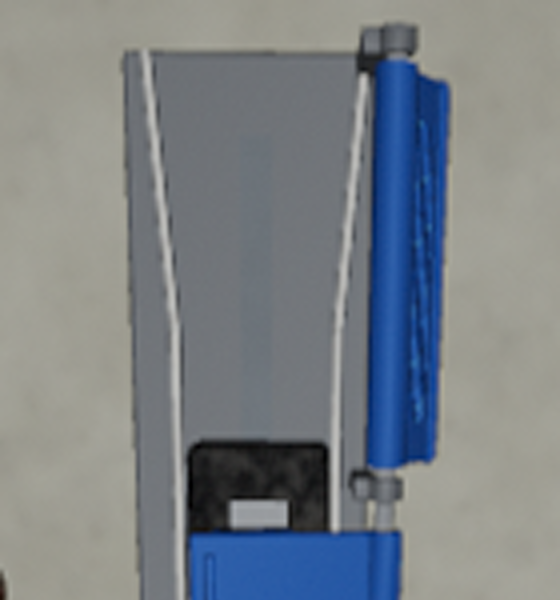

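View pics/s11c.png

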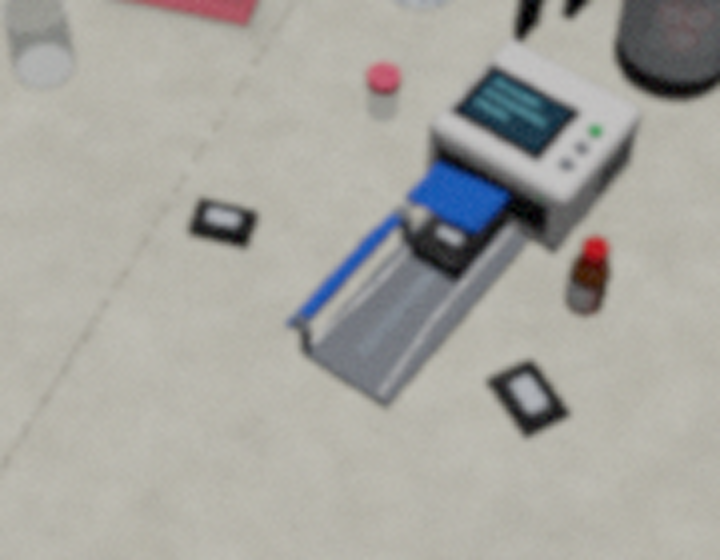

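Run:
```python
from h import *
p=np.load("p1.npy"); o=env.get_obs()
im=cv2.imread("pics/w11.png"); k=6; u0,v0=255,25
c=cv2.resize(im[110:200,270:370],None,fx=6,fy=6,interpolation=cv2.INTER_CUBIC)
q=lambda P:((proj("wrist",r2w(p,P),o)+.5-[270,110])*6)
for poly in ([(-24,-22.5,8),(-24,22.5,8)],[(-24,-22.5,30),(-24,22.5,30)],[(-15,30,42),(-15,46,42),(-8,46,42),(-8,30,42)],[(-18,40,36),(-18,58,11)],[(46,-40,8),(46,-24,8)]):
    cv2.polylines(c,[q(poly).astype(int)],False,(0,0,255),1)
cv2.imwrite("pics/w11d.png",c)
print((proj("wrist",r2w(p,[(-137,-20,8),(-137,-40,8)]),o)+.5-[240,20])*4)
```

```text
[[187.65960321  51.4438052 ]
 [120.33104959  51.14838879]]
```

View pics/w11d.png

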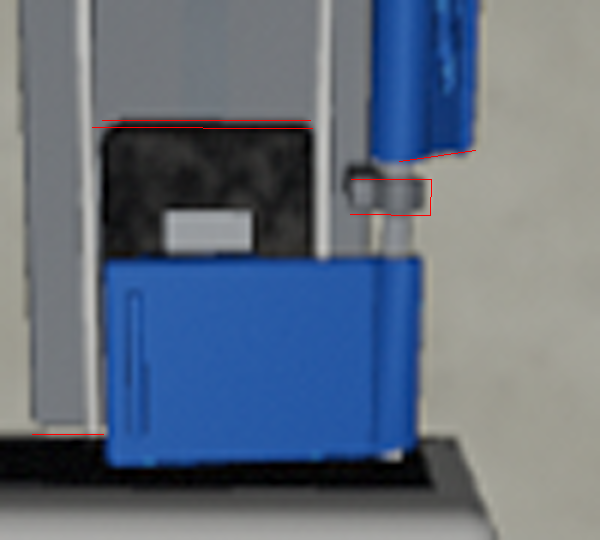

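```bash
python3 -c "
from h import *
st(); print(env.sign_off())"
```

```text
TCP reader [ 26.4  14.2 240.6] F reader [-0.2  0.5  0.2] 0.068 tq [-0.    0.02  0.  ] rot [ 1.7999e+02 -4.0000e-02  7.7340e+01] 12.18
the job is handed in; nothing more can be done
None
```

The cartridge is in the reader, the flap has come down on it and the hand is well clear. I handed the job in at 12.2 s, and no verdict was reported.

**What I did:** I found the reader and cartridge with the wrist camera. One fingertip swung the paddle in and held the flap up at about 3 N, an estimated 0.57 rad. The other fingertip slid the cartridge about 61 mm along the tray until it was blocked at about 10 N. I then backed off with the flap still held, opened the gripper to let the flap down, and lifted away.

**Last checks:**
- **Cartridge position:** the final wrist picture puts its rear edge at about x = -24 mm, the home position, with roughly 1 to 2 mm of uncertainty. The label gives its origin at about +10.6 mm; home is +11 mm.
- **Flap:** the paddle lip sits where a flap angle of about 0.17 rad would put it. I could not measure how hard the flap presses on the cartridge.
- **Hand and surroundings:** force on the tool is about zero with the tool at z = 0.24 m. The vial, jar and two bench blocks look unmoved in the side picture. I did not recheck the dish, beaker or marker at the end, but the hand did not work near them.

**What disagreed:**
- **Push force:** an upward force about equal to the push force built up while pushing, and I did not fully explain it.
- **Tray end:** in the last picture the visible tray end fell about 2 mm short of my fitted line, while the post and paddle matched to about 1 px.
- **Network landmarks:** those from the top and side cameras were up to about 4 px off the wrist fit, so I relied on the wrist fit.

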